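# Shut the petty-cash box and close its hasp

### The job

The petty-cash box on the desk has been left open. Shut its lid fully first, with the hasp still swung clear, and then swing the hasp down over the staple until it lies flat against the front of the box. Leave the other things on the desk where they are.

Things in the scene. Friction and masses are not known exactly. Their poses are not given: they have to be found in the camera images.
- cashbox: dark steel petty-cash box screwed to the desk: 160 mm deep (its x), 240 mm wide (its y), walls 100 mm high. Origin at the centre of its underside; its front, with the hasp, faces its own -x; z up. With the lid shut the lid's top is 105 mm above the desk.
- box_lid (a joint): opening angle of the box's lid (rad): 0 shut, grows as the front edge rises, at most 1.6. The lid is hinged along the box's far (+x) rim; a stiff hinge holds it where it is left. It is a flat plate 168 mm deep and 248 mm wide with a skirt 20 mm deep; its upper face lies 5 mm outside the plane through the hinge line.
- lid_hinge (a point): middle of the lid's hinge line, 83 mm behind the box's centre and 100 mm above the desk; its axes are the lid's (y along the hinge)
- lid_front (a point): middle of the lid's front edge, on its upper face, 167 mm from the hinge line; moves with the lid
- hasp (a joint): angle of the hasp strap on the lid (rad): 0 hanging flat against the front of the closed box with the staple through its slot, 1.57 sticking straight out forwards (in the plane of the lid), more leaning up and back; at most 2.7. A stiff hinge holds it where it is left.
- hasp_hinge (a point): middle of the hasp's hinge pin, on the lid's front skirt; with the lid shut 87 mm ahead of the box's centre and 90 mm above the desk. The strap is plain steel, 44 mm wide, 50 mm long, 3 mm thick, with a slot 10 mm wide from 17 to 37 mm below the pin; either side of the slot is a 17 mm wide rail. Axes are the strap's: it runs to its own -z, its outer face is its -x.
- hasp_tip (a point): middle of the strap's free end, 50 mm from the hinge pin
- staple (a point): outermost point of the fixed steel wire staple on the box's front, 64 mm above the desk; it stands 15 mm out from the box's front, is 5 mm wide and 17 mm high
- tape_roll: wide yellow roll of packing tape lying flat, 100 mm across, 48 mm high; origin at the centre of its underside
- jar: glass jar with a black cap, 72 mm across, 95 mm high; origin at the centre of its underside
- tub: open clear plastic tub, 100 mm across, 65 mm high; origin at the centre of its underside
- pen_cup: black pen cup with pens, 90 mm across, about 160 mm high with the pens; origin at the centre of its underside
- paper_cup: white paper cup standing upside down, 74 mm across, 85 mm high; origin at the centre of its underside
- calculator: desk calculator, 130 x 80 x 18 mm; origin at the centre of its underside
- padlock: brass padlock lying flat, 75 x 40 x 18 mm; origin at the centre of its underside
- channel: dark metal channel sample, 160 x 26 x 18 mm; origin at the centre of its underside

How it is judged:
On the way, in this order (a step that is already met when the one before it is completed fails the run):
1. the lid is shut while the hasp is still swung clear of the staple (value of joint box_lid below 0.05 rad and value of joint hasp above 0.6 rad), for 0.2 s.
2. the hasp is swung over the staple with the lid shut (value of joint box_lid below 0.05 rad and value of joint hasp below 0.15 rad), for 0.2 s.
At the end, for the whole second after the job is handed in: the lid is shut (within 0.05 rad) and the hasp lies over the staple against the front of the box (within 0.15 rad), at rest (all of step 2 and velocity of joint hasp between -0.1 and 0.1 rad/s); the robot touches nothing.
It fails at once if another thing on the desk is pushed more than 30 mm away (distance of any of tape_roll, jar, tub, pen_cup, paper_cup, calculator, padlock, channel from where it was at the start of the episode above 0.03 m).
It fails at once if another thing on the desk is tipped over (angle between any of tape_roll, jar, tub, pen_cup, paper_cup, calculator, padlock, channel's own z axis and vertical above 0.5 rad).
It also fails if it takes over 45 s, if anything falls off the work surface, if the arm or the gripper's body presses on something with over 40 N, if the wrist force passes 120 N, or if a joint passes its speed limit or range.

### The arm

A 6-joint arm with a two-finger parallel gripper is mounted at the origin on the work surface. World frame = base frame: x ahead of the robot, y to its left, z up, the work surface at z = 0. Lengths are in m, angles in rad, forces in N, time in s.
With the tool pointing down it reaches from about 0.35 to 0.975 m from the base axis. Payload 4.9 kg.
Tool frame: the origin (TCP) lies at the very end of the fingers, on their centre line; the grasp point (between the pads) lies 19 mm behind it; x points along the fingers, y is the direction in which the jaws open and shut, and the axes are right-handed (so a half turn about x gives the same grasp; the last joint's range is limited). The gripper opens to 85 mm and grips with 20 to 120 N. Pads are 22 mm wide; open, the fingers measure 114 mm over their backs; the gripper's body (76 mm by 85 mm) begins 54 mm behind the grasp point. The pads swing forward as they close: fully open they stand 13 mm farther back than shut.
Start: joints at [1.106, 0.053, 1.613, -0, 1.476, -0.119], TCP at [0.212, 0.588, 0.231] pointing down, gripper open.
Joint ranges: [-3.01, 3.01], [-1.01, 2.22], [0.06, 2.58], [-1.02, 4.17], [0.09, 2.62], [-3.14, 3.14]. Speed limits (rad/s): [2.57, 2.57, 3.14, 3.14, 3.14, 3.14].

### API

Orientations are given as a rotation vector (axis times angle).
In Python, from station import ctrl, get_image, calibration, finish_job, search_frame, cut_out, mark_of gives the robot as it stands. The module is installed in compiled form; this text tells all that it offers.
- The arm moves only by the tool arm_command, never from a script. Its argument "plan" is a list that holds one entry, the list of rows, each a list of 7 numbers: the shift along the tool's x, y, z in m, then the turn, a rotation vector about the tool's x, y, z in degrees, then the finger opening in m, from 0 to 0.0854. A call has 1 to 20 rows; each row shifts and turns the pose as measured when the row begins, along the tool's axes as they then stand; what a row does not reach is not made up. A row lasts 1/12 s, in which the tool goes at most 41.7 mm and 7.16 degrees, less where a joint would pass 70% of its speed; a pose out of reach is approached as far as the arm can. A call with a gripper value outside its range is refused whole. The fingers move at their own pace and stop on an object; "squeeze" is the grip in N (left out, the last holds). Time passes only in rows, so rows that do not move let the fingers close. It gives the time, the measured TCP pose, the force and the opening at its end, in the units of the state.
- ctrl.get_obs(): the state, without advancing time (a new reading comes with each control period).
- get_image(name): name is "scene" or "top" or "wrist"; returns the picture (400x640x3 uint8, red, green, blue); there is no depth.
- calibration(name): a dict with "fx", "fy", "cx", "cy" (pixels), "k1" (the pictures are not rectified: a ray, as slopes to the right and down, at radius r is drawn at 1 + k1 r^2 times it, then the intrinsics apply), "cam_to_world" (4x4, takes a point from camera to world coordinates); the wrist camera has in their place "hand_eye" (4x4, takes a point from camera to tool coordinates, whose origin is the TCP and whose axes are the tool frame's). Camera axes: x right, y down, z forward; pixel columns grow to the right and rows downward; lengths in m; the calibration is good to about 2 mm. A picture is of the moment at which its call begins: read the wrist's pose just before it. calibration takes no time and is no camera call.
- finish_job(): hands the job in, once; it reports no verdict.
Trained networks look in the newest picture that a camera, given by its name, has taken for a name from the list of things; names that differ only in an ending like _2 or _b are one class to them, and where a whole thing is asked for, a point or a joint stands for the part that bears it (a point fixed in the world has none). Each returns a list of dicts, best first, with "conf" (0 to 1); they miss things now and then, are a little off and sometimes report something else, mostly with a low value. They report only what shows in the picture. A call takes as long as a camera call.
- search_frame(camera, thing): "at" ([x, y, z] in m, in the coordinates of the camera as it stood for that picture, good to about 4 mm: the middle of the surface that is visible of it).
- cut_out(camera, thing): "mask" (400x640 bool, what is visible of it).
- mark_of(camera, thing): "at" ([x, y, z] in m, in the coordinates of the camera as it stood for that picture, good to about 4 mm: a listed point, or the origin of a listed thing).
The state is a dict: "t": time; "q": joint angles; "dq": joint speeds; "effort": joint torques, N m; "tool_pos": TCP position; "tool_rot": TCP orientation; "contact_force": force on the tool from outside, world axes, zero at the start; "wrist_torque": the same for the moment, N m; "opening": finger opening in m.
Only numpy, scipy, OpenCV 4.12 (cv2) and the standard library are available. Lean on these libraries where they do the work, as an engineer would, in place of code of your own. Each camera call takes 0.05 s, during which the arm holds its last target. There are 200 camera calls.

## Working session

There is one attempt and no reset: what is moved stays moved. The work goes in short steps, Python scripts to look and compute and a tool call to move; the robot and the scene stay as the last step left them, time stands still between calls to the robot, and variables do not carry over. Pictures are saved under pics/ and viewed, about 8 in all and at most 12, crops included, and the job is handed in when it is done.

Besides the shell and the picture viewer there is one more tool, called after "Emit:" as name(argument=value, ...) on one line, values as JSON. arm_command: Moves the arm, as the interface text tells. Its arguments: {"type":"object","properties":{"plan":{"type":"array","items":{"type":"array","items":{"type":"array","items":{"type":"number"}}}},"squeeze":{"type":"number"}},"required":["plan"]}

```bash
mkdir -p pics
cat > h.py <<'E'
import numpy as np, cv2
from scipy.spatial.transform import Rotation as R
from station import *
np.set_printoptions(precision=4,suppress=True)
def c2w(cam):
    c=calibration(cam)
    if 'cam_to_world' in c: return np.array(c['cam_to_world'])
    o=ctrl.get_obs(); T=np.eye(4); T[:3,:3]=R.from_rotvec(o['tool_rot']).as_matrix(); T[:3,3]=o['tool_pos']
    return T@np.array(c['hand_eye'])
def look(cam,name=None):
    T=c2w(cam); im=get_image(cam)
    if name: cv2.imwrite('pics/'+name,im[:,:,::-1])
    return T,im
def mark(cam,T,n,f=mark_of):
    return [((T@np.r_[d['at'],1])[:3].round(4),round(d['conf'],2)) for d in f(cam,n)[:2]]
E
python3 - <<'E'
from h import *
P=['cashbox','lid_hinge','lid_front','hasp_hinge','hasp_tip','staple']
O=['tape_roll','jar','tub','pen_cup','paper_cup','calculator','padlock','channel']
for c in ['scene','top']:
    T,im=look(c,c+'0.png')
    for n in P+(O if c=='top' else []): print(c,n,mark(c,T,n))
print(ctrl.get_obs())
a=cv2.imread('pics/scene0.png');b=cv2.imread('pics/top0.png')
E
```

```text
scene cashbox [(array([ 0.5674, -0.0577,  0.0003]), 0.72)]
scene lid_hinge [(array([ 0.6509, -0.0682,  0.1014]), 0.97)]
scene lid_front [(array([ 0.5397, -0.0526,  0.2267]), 0.91), (array([ 0.7229, -0.0545,  0.0043]), 0.53)]
scene hasp_hinge [(array([ 0.5238, -0.0526,  0.2228]), 0.74)]
scene hasp_tip [(array([ 0.4856, -0.0478,  0.2501]), 0.64), (array([0.4258, 0.2519, 0.0022]), 0.43)]
scene staple [(array([ 0.4732, -0.0475,  0.0653]), 0.77)]
top cashbox [(array([ 0.5657, -0.0614,  0.    ]), 0.56)]
top lid_hinge [(array([ 0.6505, -0.0693,  0.1008]), 0.73)]
top lid_front [(array([ 0.5411, -0.0561,  0.2276]), 0.93)]
top hasp_hinge [(array([ 0.5266, -0.0534,  0.2206]), 0.68)]
top hasp_tip [(array([ 0.4863, -0.0496,  0.2455]), 0.77)]
top staple [(array([ 0.4709, -0.0504,  0.0626]), 0.62), (array([ 0.6499, -0.0685,  0.1   ]), 0.15)]
top tape_roll [(array([0.4211, 0.1133, 0.0025]), 0.83)]
top jar [(array([ 0.3675, -0.1756, -0.0075]), 0.83)]
top tub [(array([0.593 , 0.1715, 0.001 ]), 0.56)]
top pen_cup [(array([ 0.5387, -0.2928, -0.0011]), 0.58)]
top paper_cup [(array([ 0.7263, -0.0578,  0.0002]), 0.85)]
top calculator [(array([0.4281, 0.2524, 0.0003]), 0.78), (array([ 0.7252, -0.0588, -0.001 ]), 0.5)]
top padlock [(array([0.3942, 0.012 , 0.0022]), 0.83)]
top channel []
{'t': 1.1, 'q': array([ 1.106 ,  0.0527,  1.6129,  0.    ,  1.476 , -0.119 ]), 'dq': array([-0.0004,  0.001 ,  0.0017, -0.0011,  0.0015,  0.0007]), 'effort': array([  0.0008, -39.3691, -37.047 ,  -0.0001,   0.0005,   0.    ]), 'tool_pos': array([0.2118, 0.588 , 0.2313]), 'tool_rot': array([ 0.2714,  1.5537, -0.2713]), 'contact_force': array([-0.355 ,  0.1618, -0.017 ]), 'wrist_torque': array([-0.0078,  0.065 , -0.0257]), 'opening': 0.085527175986235}
```

View pics/scene0.png

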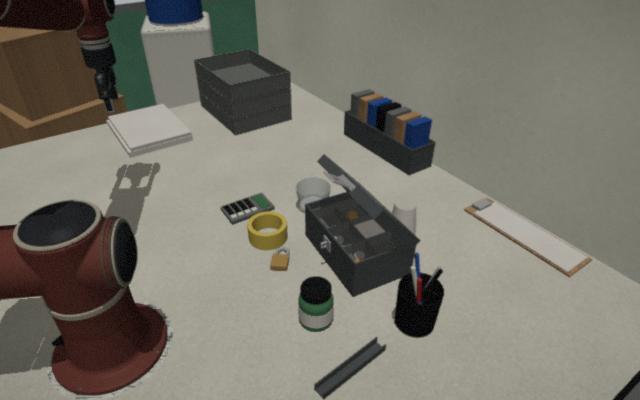

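View pics/top0.png

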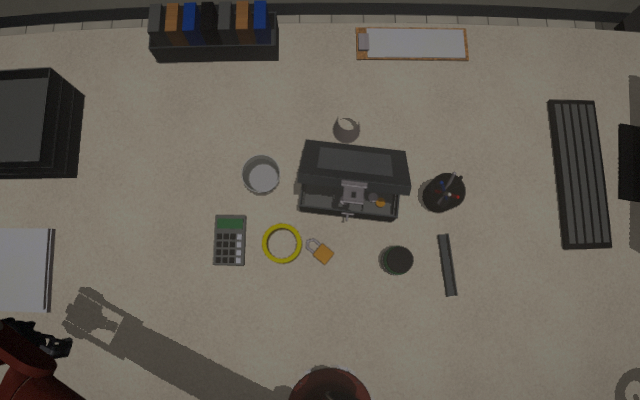

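The scene view shows the lid open about 0.8 rad, with the hasp sticking out forwards around pixel (345,180) and the staple at (325,240). The top view agrees: hasp at (353,190), staple at (347,216), and nothing in front of the box except the padlock and jar. The marks give a box yaw of about -6.3°.

```bash
cat >> h.py <<'E'
H=np.array([0.6507,-0.0688,0.1]); yaw=np.arctan2(-0.0198,0.179)
ex=np.array([np.cos(yaw),np.sin(yaw),0]); ey=np.array([-np.sin(yaw),np.cos(yaw),0]); ez=np.array([0,0,1.])
C=H-0.083*ex; C[2]=0
def box(p): return C+p[0]*ex+p[1]*ey+p[2]*ez
def tobox(w): d=np.asarray(w)-C; return np.array([d@ex,d@ey,d[2]])
def go(pb,tilt=0,s=1):
    """pose in box coords, tilt (deg) forward from straight down; prints rotation first, then shift in the turned tool frame"""
    o=ctrl.get_obs(); A=R.from_rotvec(o['tool_rot']).as_matrix(); t=np.radians(tilt)
    x=np.sin(t)*ex-np.cos(t)*ez; y=s*ey; B=np.c_[x,y,np.cross(x,y)]
    r=np.degrees(R.from_matrix(A.T@B).as_rotvec()); d=B.T@(box(pb)-o['tool_pos'])
    print('t',o['t'],'box',tobox(o['tool_pos']),'F',o['contact_force'],'open',o['opening'])
    print('rot',r,'n',np.linalg.norm(r)/7.1,'shift mm',d*1e3,'n',np.linalg.norm(d)/.0415); return B
E
python3 - <<'E'
from h import *
print(tobox([.540,-.054,.227]),tobox([.525,-.053,.2217]),tobox([.486,-.0487,.248]),tobox([.472,-.049,.064]))
for s in (1,-1): go([-0.010,0,0.29],0,s)
E
```

```text
[-0.0287  0.0025  0.227 ] [-0.0437  0.0019  0.2217] [-0.0829  0.0019  0.248 ] [-0.0968  0.      0.064 ]
t 1.1 box [-0.4254  0.6046  0.2313] F [-0.355   0.1618 -0.017 ] open 0.085527175986235
rot [-13.4988   0.0003  -0.0025] n 1.9012338343824335 shift mm [ -58.6887 -604.5805  415.4316] n 17.73247454227074
t 1.1 box [-0.4254  0.6046  0.2313] F [-0.355   0.1618 -0.017 ] open 0.085527175986235
rot [166.5012  -0.0037  -0.0004] n 23.450878875252098 shift mm [ -58.6887  604.5805 -415.4316] n 17.73247454227074
```

Emit:
arm_command(plan=[[[0,0,0,-6.75,0,0,0],[0,0,0,-6.75,0,0,0],[-0.006,-0.0336,0.023,0,0,0,0],[-0.006,-0.0336,0.023,0,0,0,0],[-0.006,-0.0336,0.023,0,0,0,0],[-0.006,-0.0336,0.023,0,0,0,0],[-0.006,-0.0336,0.023,0,0,0,0],[-0.006,-0.0336,0.023,0,0,0,0],[-0.006,-0.0336,0.023,0,0,0,0],[-0.006,-0.0336,0.023,0,0,0,0],[-0.006,-0.0336,0.023,0,0,0,0],[-0.002,-0.0336,0.023,0,0,0,0],[-0.002,-0.0336,0.023,0,0,0,0],[-0.002,-0.0336,0.023,0,0,0,0],[-0.002,-0.0336,0.023,0,0,0,0],[-0.001,-0.0336,0.023,0,0,0,0],[0,-0.0336,0.023,0,0,0,0],[0,-0.0336,0.023,0,0,0,0],[0,-0.0336,0.023,0,0,0,0],[0,-0.0336,0.023,0,0,0,0]]])

```text
t: 2.77
tool_pos: [0.5707, -0.0629, 0.2993]
tool_rot: [0.067, 1.558, -0.065]
contact_force: [0.6, 1.3, -1.2]
opening: 0.0
```

Run:
```python
from h import *
go([-0.010,0,0.25],0)
```

```text
t 2.7667 box [ 0.0028 -0.0029  0.2993] F [ 0.6299  1.3361 -1.2443] open 3.7557487170916475e-05
rot [ 1.4953  0.694  -0.1131] n 0.2327318214361572 shift mm [ 49.3441   2.916  -12.8345] n 1.2305842109910379
```

Emit:
arm_command(plan=[[[0.025,0.003,-0.013,1.5,0.7,0,0],[0.025,0,0,0,0,0,0],[0.025,0,0,0,0,0,0],[0.01,0,-0.004,0,0,0,0],[0.01,0,-0.008,0,0,0,0],[0.01,0,-0.008,0,0,0,0],[0.01,0,-0.007,0,0,0,0],[0.01,0,-0.006,0,0,0,0]]])

```text
t: 3.43
tool_pos: [0.5313, -0.0654, 0.1752]
tool_rot: [0.095, 1.557, -0.099]
contact_force: [-1.1, 0.2, 1.1]
opening: -0.0003
```

Run:
```python
from h import *
go([-0.057,0,0.103],0)
T,im=look('scene','s1.png')
for n in ['lid_front','hasp_hinge','hasp_tip']: print(n,[(tobox(a),c) for a,c in mark('scene',T,n)])
cv2.imwrite('pics/s1.png',cv2.resize(im[100:320,220:480,::-1],None,fx=2,fy=2))
```

```text
t 3.4333 box [-0.036  -0.0097  0.1752] F [-1.1004  0.1931  1.0641] open -0.00025556322060880135
rot [-0.7724  0.6448  0.1073] n 0.14251053927618143 shift mm [ 72.2136   9.7397 -20.9716] n 1.8271155487746813
lid_front [(array([-0.0656,  0.0027,  0.1868]), 0.85)]
hasp_hinge [(array([-0.0733,  0.0016,  0.1764]), 0.72)]
hasp_tip [(array([-0.1208,  0.0038,  0.1906]), 0.75), (array([-0.1854, -0.1311,  0.0014]), 0.38)]
```

View pics/s1.png

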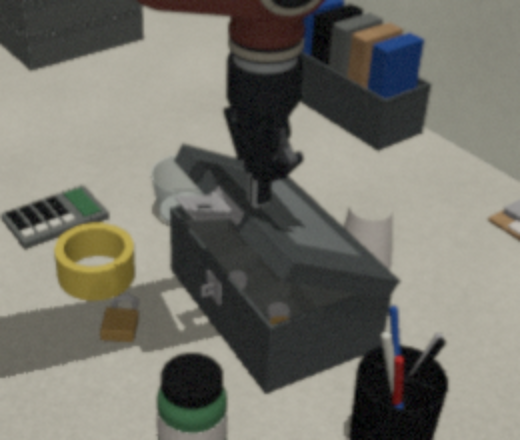

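The view shows the closed fingers pressing on the lid, which is now about half shut. The hasp is still out, and the force on the tool is small.

Emit:
arm_command(plan=[[[0.01,0.003,-0.006,0,0,0,0],[0.01,0.003,-0.005,0,0,0,0],[0.01,0.003,-0.004,0,0,0,0],[0.01,0,-0.003,0,0,0,0],[0.01,0,-0.002,0,0,0,0],[0.01,0,-0.001,0,0,0,0],[0.006,0,0,0,0,0,0],[0.005,0,0,0,0,0,0],[0.003,0,0,0,0,0,0],[0.003,0,0,0,0,0,0],[0.001,0,0,0,0,0,0],[0,0,0,0,0,0,0],[0,0,0,0,0,0,0]]])

```text
t: 4.72
tool_pos: [0.5154, -0.0537, 0.1051]
tool_rot: [0.093, 1.556, -0.099]
contact_force: [-0.2, 0.4, -0.5]
opening: 0.0001
```

Run:
```python
from h import *
go([-0.057,0,0.103],0)
T,im=look('scene')
for n in ['lid_front','hasp_hinge','hasp_tip']: print(n,[(tobox(a),c) for a,c in mark('scene',T,n)])
```

```text
t 4.7167 box [-0.0532  0.0001  0.1051] F [-0.1817  0.3892 -0.4941] open 7.048995776699594e-05
rot [-0.6959  0.713   0.1564] n 0.14205150483170037 shift mm [ 2.1434 -0.1068 -3.8351] n 0.1058971714436022
lid_front [(array([-0.0873,  0.0031,  0.106 ]), 0.6), (array([0.0008, 0.2251, 0.0007]), 0.6)]
hasp_hinge [(array([-0.1733,  0.294 ,  0.0022]), 0.59), (array([-0.0898,  0.0003,  0.0946]), 0.58)]
hasp_tip [(array([-0.1369,  0.0006,  0.083 ]), 0.62)]
```

Emit:
arm_command(plan=[[[0.003,0,0,0,0,0,0],[0.003,0,0,0,0,0,0],[0.003,0,0,0,0,0,0],[0.003,0,0,0,0,0,0]]])

```text
t: 5.25
tool_pos: [0.5154, -0.0537, 0.1049]
tool_rot: [0.093, 1.564, -0.098]
contact_force: [-10.8, 1.5, 18.0]
opening: 0.0003
```

The lid is hard shut: the tips stop at z = 0.105 with 18 N of resistance. Next I raise the tool and move in front of the hasp, tilted, with the fingers opened to straddle the staple.

Emit:
arm_command(plan=[[[-0.02,0,0,0,0,0,0],[-0.03,0,-0.005,0,0,0,0.016],[-0.03,0,-0.015,0,0,0,0.016],[-0.01,0,-0.03,0,0,0,0.016],[0,0,-0.02,0,-6.5,0,0.016],[0,0,0,0,-6.5,0,0.016],[0,0,0,0,-6.5,0,0.016],[0,0,0,0,-6.5,0,0.016]]])

```text
t: 5.92
tool_pos: [0.4462, -0.0453, 0.1998]
tool_rot: [0.063, 1.097, -0.11]
contact_force: [-1.5, -0.7, -0.4]
opening: 0.016
```

Run:
```python
from h import *
go([-0.122,0.001,0.11],25)
T,im=look('scene')
for n in ['lid_front','hasp_hinge','hasp_tip']: print(n,[(tobox(a),c) for a,c in mark('scene',T,n)])
T,im2=look('wrist')
for n in ['hasp_hinge','hasp_tip','staple','lid_front']: print(n,[(tobox(a),c) for a,c in mark('wrist',T,n)])
cv2.imwrite('pics/s2.png',np.hstack([cv2.resize(im[100:320,220:480],(400,338)),cv2.resize(im2,(400,250)) if 0 else cv2.copyMakeBorder(cv2.resize(im2,(400,250)),0,88,0,0,0)])[:,:,::-1])
```

```text
t 5.9167 box [-0.1229  0.0008  0.1998] F [-1.4932 -0.6538 -0.4472] open 0.016037781533030045
rot [-0.4387  2.0538  0.4508] n 0.3025324691655587 shift mm [ 81.7358   0.159  -37.1382] n 2.1633154578459477
lid_front [(array([-0.0878,  0.0044,  0.1045]), 0.9)]
hasp_hinge [(array([-0.0094, -0.2371, -0.0018]), 0.72), (array([-0.0878,  0.0046,  0.095 ]), 0.6)]
hasp_tip [(array([ 0.081 , -0.0022,  0.1002]), 0.63), (array([-0.1396,  0.001 ,  0.0806]), 0.55)]
hasp_hinge [(array([-0.0911,  0.0058,  0.0929]), 0.57), (array([-0.0839,  0.0033,  0.1063]), 0.47)]
hasp_tip [(array([-0.1432,  0.0035,  0.0824]), 0.84)]
staple [(array([-0.0984,  0.0018,  0.0613]), 0.6), (array([-0.1386,  0.0035,  0.0837]), 0.48)]
lid_front [(array([-0.0844,  0.0032,  0.106 ]), 0.72), (array([-0.0977,  0.0026,  0.0616]), 0.52)]
```

View pics/s2.png

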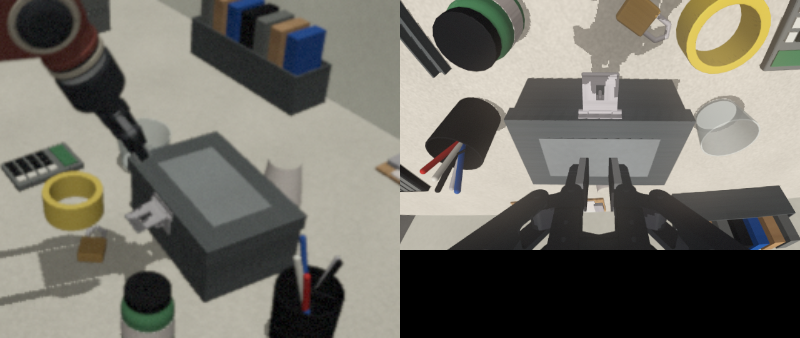

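Both views show the lid shut, the hasp sticking out forwards, and the fingers lined up with it. In the wrist view (right half) both lie near x = 600. I go down onto the strap next.

Emit:
arm_command(plan=[[[0.027,0.001,-0.013,0,2,0,0.016],[0.027,0.001,-0.013,0,0,0,0.016],[0.027,0,-0.013,0,0,0,0.016],[0.0091,0,-0.0042,0,0,0,0.016],[0.0091,0,-0.0042,0,0,0,0.016],[0.0091,0,-0.0042,0,0,0,0.016],[0.0091,0,-0.0042,0,0,0,0.016],[0.0091,0,-0.0042,0,0,0,0.016],[0.0091,0,-0.0042,0,0,0,0.016]]])

```text
t: 7.12
tool_pos: [0.4564, -0.0461, 0.0513]
tool_rot: [0.064, 1.144, -0.107]
contact_force: [0.2, 0.1, 0.7]
opening: 0.0163
```

Run:
```python
from h import *
go([-0.122,0.003,0.045],25)
T,im=look('scene')
for n in ['lid_front','hasp_hinge','hasp_tip']: print(n,[(tobox(a),c) for a,c in mark('scene',T,n)])
T,im2=look('wrist')
cv2.imwrite('pics/s3.png',np.hstack([cv2.resize(im[170:280,270:400],(400,338)),cv2.copyMakeBorder(cv2.resize(im2[:,120:520],(338,338)),0,0,0,0,0)])[:,:,::-1])
```

```text
t 7.1167 box [-0.1126  0.0012  0.0513] F [0.1672 0.1363 0.6899] open 0.016273848807688115
rot [-0.3258 -0.59    0.3806] n 0.1090158127142359 shift mm [  1.7558   1.7679 -11.1702] n 0.27577608162958245
lid_front [(array([-0.0884,  0.0038,  0.1067]), 0.65), (array([-0.1747,  0.2934,  0.0002]), 0.26)]
hasp_hinge [(array([-0.0876, -0.0001,  0.0953]), 0.71), (array([ 0.084 , -0.0011,  0.0996]), 0.58)]
hasp_tip [(array([-0.1046,  0.0035,  0.0489]), 0.72), (array([-0.0879,  0.0039,  0.0954]), 0.44)]
```

View pics/s3.png

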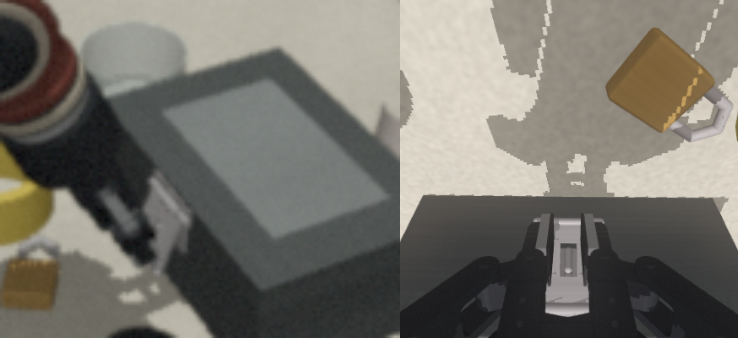

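The wrist view shows the strap pushed most of the way down. The slot and staple, near (568,260), are centred between the two fingers. I push it home.

Emit:
arm_command(plan=[[[0.0075,0.001,0.002,0,0,0,0.016],[0.0025,0,0.0045,0,0,0,0.016],[0.0021,0,0.0045,0,0,0,0.016],[0.0015,0,0.003,0,0,0,0.016],[0.0015,0,0.003,0,0,0,0.016],[0.0015,0,0.003,0,0,0,0.016],[0.0015,0,0.003,0,0,0,0.016]]])

```text
t: 7.95
tool_pos: [0.4701, -0.0459, 0.0395]
tool_rot: [0.062, 1.199, -0.099]
contact_force: [-23.6, 1.0, 13.6]
opening: 0.0159
```

Run:
```python
from h import *
go([-0.1,0.003,0.045],25)
T,im=look('scene')
for n in ['lid_front','hasp_hinge','hasp_tip']: print(n,[(tobox(a),c) for a,c in mark('scene',T,n)])
```

```text
t 7.95 box [-0.099   0.0029  0.0395] F [-23.5681   1.0337  13.5684] open 0.015898087402149836
rot [ 0.1417 -3.7444  0.2153] n 0.5286304494758756 shift mm [-5.4027  0.074   1.4564] n 0.1348446367344864
lid_front [(array([-0.087 ,  0.0004,  0.1051]), 0.91)]
hasp_hinge [(array([-0.09  ,  0.0027,  0.094 ]), 0.5)]
hasp_tip [(array([-0.0867,  0.0035,  0.0428]), 0.39)]
```

It stopped at the predicted flat position with 24 N of resistance. I back off straight and check.

Emit:
arm_command(plan=[[[0,0,0,0,0,0,0.016],[0,0,0,0,0,0,0.016],[-0.006,0,-0.013,0,0,0,0.016],[-0.008,0,-0.018,0,0,0,0.016],[-0.03,0,-0.01,0,0,0,0.016],[-0.04,0,0,0,0,0,0.016],[-0.04,0,0,0,0,0,0.016],[0,0,0,0,0,0,0.016]]])

```text
t: 8.82
tool_pos: [0.3861, -0.0364, 0.1484]
tool_rot: [0.06, 1.199, -0.098]
contact_force: [0.2, -0.2, 1.7]
opening: 0.0159
```

Run:
```python
from h import *
go([-0.1,0.003,0.045],25)
for c in ('scene','wrist','top'):
    T,im=look(c)
    for n in ['lid_front','hasp_hinge','hasp_tip']: print(c,n,[(tobox(a),c) for a,c in mark(c,T,n)])
    if c=='top':
        for n in ['tape_roll','jar','padlock','paper_cup']: print(n,mark(c,T,n))
    if c=='scene': A=cv2.resize(im[170:280,270:400],(400,338))
    if c=='wrist': B=cv2.resize(im[:,120:520],(338,338))
cv2.imwrite('pics/s4.png',np.hstack([A,B])[:,:,::-1])
```

```text
t 8.8167 box [-0.1835  0.0031  0.1484] F [ 0.2026 -0.173   1.668 ] open 0.015921644155328284
rot [ 0.2265 -3.735   0.2462] n 0.5281567543894581 shift mm [129.0356  -0.0788  32.0028] n 3.2034927452845365
scene lid_front [(array([-0.0869,  0.0021,  0.1079]), 0.9)]
scene hasp_hinge [(array([-0.0889,  0.0017,  0.0923]), 0.52)]
scene hasp_tip [(array([-0.0886,  0.0042,  0.0446]), 0.69)]
wrist lid_front [(array([-0.0821,  0.0045,  0.1042]), 0.65)]
wrist hasp_hinge [(array([-0.091 ,  0.0056,  0.0936]), 0.68)]
wrist hasp_tip [(array([-0.0919,  0.002 ,  0.0399]), 0.78), (array([-0.0977,  0.0013,  0.0621]), 0.66)]
top lid_front [(array([-0.0819,  0.0019,  0.104 ]), 0.85), (array([-0.1696,  0.2962, -0.    ]), 0.19)]
top hasp_hinge []
top hasp_tip [(array([-0.0891,  0.004 ,  0.0406]), 0.51)]
tape_roll []
jar [(array([ 0.3678, -0.1767, -0.0051]), 0.58)]
padlock [(array([0.3929, 0.0092, 0.0012]), 0.8), (array([ 0.5677, -0.0631,  0.0021]), 0.35)]
paper_cup [(array([ 0.7275, -0.0567, -0.0003]), 0.94), (array([ 0.361 , -0.3094, -0.0022]), 0.2)]
```

View pics/s4.png

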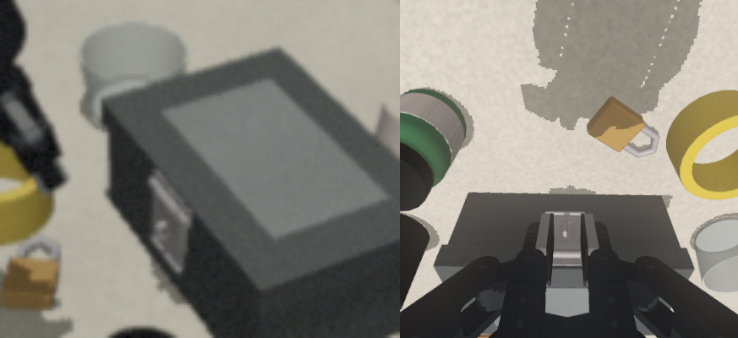

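The scene crop shows the lid shut and the strap flat on the front, with the staple through the slot at (165,228). The tip and pin sit at the same x (-0.089), so the hasp angle is about 0. The robot is clear, so I hand in.

```bash
python3 -c "
from station import finish_job; finish_job()"
```

```text
the job is handed in; nothing more can be done
```

The box is shut and the hasp is down flat over the staple. I handed the job in at about 9.5 s of the 45 s allowed; no verdict is reported.

- **Lid:** I pressed it shut with closed fingers while the hasp was still out at about 1.35 rad. The tips stopped at 105 mm above the desk with 18 N of resistance.
- **Hasp:** I swung it down with the fingers 16 mm apart so they straddled the staple, until it stopped at 24 N. I then backed the arm clear of everything.
- **Last checks:** The hasp tip and pin agree to within 1 mm in distance from the box front in the scene and wrist views, so the hasp angle is about 0. The lid's front edge reads 104 to 108 mm high.
- **Other things on the desk:** The jar, padlock and paper cup are within about 3 mm of where they started. The tape roll was not found by the network in the last top picture, though the last wrist picture shows it standing beside the padlock. I did not re-measure the tub, pen cup, calculator or channel; the arm went nowhere near them after its first move.

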